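Cock and fire a spring-hammer impact tester

TASK

Fire one blow with the spring-hammer impact tester on the bench: swing the striker back by its black post until its hidden catch takes hold, feeling for it and never forcing it hard against the rubber buffer just beyond, and let go once you know it is held. Then press the steel trigger key gently so that the freed striker drives the plunger home into its guide; do not let the striker fly before it has been latched, do not touch the plunger, and leave the other things on the bench undisturbed.

Things in the scene. Friction and masses are not known exactly. Their poses are not given: they have to be found in the camera images.
- tester: Bench impact tester, fixed; grey base plate 372 x 275 x 16. Origin on the striker's vertical pivot axis at table height, z up. In its frame (mm) the plate spans x -207..165, y -190..85. Guide block round (-168, 9), top 60. Only the post and cover are higher than 66. A loose vial stands near (110, 45), top 58, spare coupons near (-150, -160).
- striker (a joint): Angle of the striker about its pivot, rad: 0 at rest, unloaded; cocking turns it anticlockwise from above and the value grows. It points along -160 degrees plus this value in the tester's frame (0 = x axis). A centring spring resists with 1.1 N m per rad: 8.1 N per rad at the post, 9 to 11 N at the catch. Let go unlatched, it flies back and spoils the test.
- striker_post (a point): The striker's upright round black post, 16 dia, from height 42 to 105, free all round above height 60; it moves on a circle of radius 135 about the pivot. This point is on the post's axis at height 85. Below it the striker is a flat steel bar 18 wide, top at 42, with a hammer head at its end, 155 from the pivot.
- cover_top (a point): Middle of the top of the white cover, height 85, spanning x -35..70, y -102..-30 in the tester's frame; the bar swings in under it. It hides the catch, whose setting differs each time: it takes hold somewhere from 1.07 to 1.37 rad. The load rises 1 to 2 N, then dips by 1 to 5 N over the last 10 mm (at the post) before it holds. Once held, easing the post back takes all load off the hand.
- shroud_top (a point): Middle of the top of the white shroud (height 66) at the far end of the key, x 120..148 in the tester's frame. Also hidden under the cover is the rubber buffer: about 4 mm of post travel beyond the catch the striker meets it, and it adds about 1.5 N per mm at the post.
- overload (a joint): Travel (m) of a small hidden tell-tale slug in the sear unit: 0 at first. It is pushed, and stays pushed, when the striker is forced about 10 mm of post travel or more beyond the catch, which takes 20 N or more at the post and spoils the tester. It must not move by more than 1 mm.
- key_press (a point): Middle of the visible part of the trigger key, a flat dark steel plate, on its top, height 55, in a window 50 (x) by 62 (y) between cover and shroud. Press straight down: about 3 N unloaded, 4 to 10 N with the striker cocked; the striker is freed when it has sunk 4 to 8 mm here, and swings away from the key. Full travel 12 to 18 mm. Never over 25 N. It springs back up.
- key (a joint): Tilt of the trigger key about a hidden axis along y under the cover, rad: 0 up, grows as it is pressed, at most 0.35; the striker is freed at about 0.14. It also twitches and returns as the striker is pulled past the catch.
- plunger_tip (a point): Round front end of the steel plunger, 16 dia, height 36, which the hammer head strikes. At rest the head stands about 15 clear of it; only a full swing reaches it. Do not touch it.
- plunger (a joint): How far the plunger has been driven into its guide block, m: 0 to 0.002 at first, 0.014 fully home; it stays where it is driven.
- vial_mid (a point): Bystander: small capped glass vial, 22 dia x 42 tall, standing on the tester's base plate; this point is at its middle. Leave alone.
- coupons_mid (a point): Bystander: small white stack of spare coupons, 30 x 22 x 18, on the base plate's corner; this point is at its middle. Leave alone.
- bottle_mid (a point): Bystander: glass bottle with blue cap, 86 dia x 180 tall; this point is at its middle. Leave alone.
- beaker_mid (a point): Bystander: glass beaker, 70 dia x 85 tall; this point is at its middle. Leave alone.
- tip_box_mid (a point): Bystander: yellow pipette-tip box, 85 x 120 x 65; this point is at its middle. Leave alone.
- pipette_mid (a point): Bystander: white pipette lying down, 240 long; this point is at its middle. Leave alone.
- weight_mid (a point): Bystander: brass weight, 32 dia x 46 tall; this point is at its middle. Leave alone.

How it is judged:
By the outcome, as a careful person would: the job done as asked, in the order asked, and still so for the second after the job is handed in, with the robot touching nothing.
It also fails if it takes over 67 s, if anything falls off the work surface, if the arm or the gripper's body presses on something with over 40 N, if the wrist force passes 120 N, or if a joint passes its speed limit or range.

ROBOT

A 6-joint arm with a two-finger parallel gripper is mounted at the origin on the work surface. World frame = base frame: x ahead of the robot, y to its left, z up, the work surface at z = 0. Lengths are in m, angles in rad, forces in N, time in s.
With the tool pointing down it reaches from about 0.25 to 0.85 m from the base axis. Payload 12.5 kg.
Tool frame: the origin (TCP) lies at the centre of the arm's flange, where the gripper is bolted on; the fingertips stand 186 mm ahead of it and the grasp point (between the pads) lies 167 mm ahead of it; z points along the fingers, y is the direction in which the jaws open and shut (so a half turn about z gives the same grasp; the last joint's range is limited). The gripper opens to 93 mm and grips with 3 to 60 N. Pads are 15 mm wide; open, the fingers measure 128 mm over their backs; the gripper's body (75 mm by 188 mm) begins 65 mm behind the grasp point.
Start: joints at [-1.334, 0.351, 1.652, -0, 1.139, -0.085], TCP at [0.174, -0.522, 0.405] pointing down, gripper open.
Joint ranges: [-2.75, 2.75], [-0.79, 2.1], [0.01, 2.65], [-1.57, 4.71], [0.07, 3.14], [-2.87, 2.87]. Speed limits (rad/s): [2.22, 2.22, 2.79, 3.14, 3.14, 3.14].

INTERFACE

Orientations are given as a unit quaternion [w, x, y, z].
In Python, from workcell import sense, capture, calibration, close_job gives the robot as it stands.
- The arm moves only by the tool apply_moves, never from a script. Its argument "commands" is one flat list of numbers, 4 for each row, row after row: the shift along the world's x, y, z in mm, then the turn about the world's z in degrees. In form: [tx, ty, tz, turn, tx, ty, tz, turn, ...]. A call has exactly 10 rows; each row is the pose to reach, as a shift and turn from the pose measured when the call began; what a row does not reach only later rows make up. A row lasts 1/12 s, in which the tool goes at most 41.7 mm and 7.16 degrees, less where a joint would pass 70% of its speed; a pose out of reach is approached as far as the arm can. A call with a gripper value outside its range is refused whole. "grip" is the opening, from 0 (shut) to 1 (fully open), set as the call begins (left out, the last holds). The fingers move at their own pace and stop on an object; "grip_force" is the grip in N (left out, the last holds). Time passes only in rows, so rows that repeat a pose let the fingers close, or fill a call up. It gives the time, the measured TCP pose, the force and the opening at its end, in the units of the state.
- sense(): the state, without advancing time (a new reading comes with each control period).
- capture(name): name is "scene" or "side" or "wrist"; returns the picture (400x640x3 uint8, red, green, blue); there is no depth.
- calibration(name): a dict with "vfov" (degrees; the focal length in pixels is half the picture's height over the tangent of half this angle, whatever the lens; pixels are square), "cx", "cy" (the principal point, pixels), "view" (4x4, takes a point from world to camera coordinates); the wrist camera has in their place "T_tool_cam" (4x4, takes a point from camera to tool coordinates, whose origin is the TCP and whose axes are the flange's). Camera axes: x right, y down, z forward; pixel columns grow to the right and rows downward; lengths in m; the calibration is good to about 2 mm. A picture is of the moment at which its call begins: read the wrist's pose just before it. calibration takes no time and is no camera call.
- close_job(): hands the job in, once; it reports no verdict.
The state is a dict: "time_s": time; "q": joint angles; "qd": joint speeds; "effort": joint torques, N m; "tcp_pos": TCP position; "tool_rot": TCP orientation; "ft_force": force on the tool from outside, world axes, zero at the start; "ft_torque": the same for the moment, N m; "finger_gap": opening from 0.0 (shut) to 1.0 (fully open).
Only numpy, scipy, OpenCV 4.12 (cv2) and the standard library are available. Lean on these libraries where they do the work, as an engineer would, in place of code of your own. Each camera call takes 0.05 s, during which the arm holds its last target. There are 200 camera calls.

## Working session

There is one attempt and no reset: what is moved stays moved. The work goes in short steps, Python scripts to look and compute and a tool call to move; the robot and the scene stay as the last step left them, time stands still between calls to the robot, and variables do not carry over. Pictures are saved under pics/ and viewed, about 8 in all and at most 12, crops included, and the job is handed in when it is done.

Besides the shell and the picture viewer there is one more tool, called after "Call:" as name(argument=value, ...) on one line, values as JSON. apply_moves: Moves the arm, as the interface text tells. Its arguments: {"type":"object","properties":{"commands":{"type":"array"},"grip":{"type":"number"},"grip_force":{"type":"number"}},"required":["commands"]}

```bash
mkdir -p pics; ls; cat > h.py <<'E'
import numpy as np, cv2
from workcell import sense, capture, calibration, close_job
from scipy.spatial.transform import Rotation as R
def cam(n):
    c=calibration(n); f=200/np.tan(np.radians(c["vfov"])/2)
    if n=="wrist":
        s=sense(); T=np.eye(4); w,x,y,z=s["tool_rot"]; T[:3,:3]=R.from_quat([x,y,z,w]).as_matrix(); T[:3,3]=s["tcp_pos"]
        W=T@np.array(c["T_tool_cam"])
    else: W=np.linalg.inv(np.array(c["view"]))
    return f,c["cx"],c["cy"],W
def ray(C,u,v):
    f,cx,cy,W=C; d=W[:3,:3]@np.array([(u-cx)/f,(v-cy)/f,1]); return W[:3,3],d/np.linalg.norm(d)
def onz(C,u,v,z):
    o,d=ray(C,u,v); return o+d*(z-o[2])/d[2]
def proj(C,p):
    f,cx,cy,W=C; q=np.linalg.inv(W)@np.append(p,1); return f*q[0]/q[2]+cx,f*q[1]/q[2]+cy
def shot(n,name):
    C=cam(n); im=capture(n); cv2.imwrite(f"pics/{name}.png",im[:,:,::-1]); return C,im
E
python3 - <<'E'
from h import *
print(sense())
for n in("scene","side","wrist"):
    C,im=shot(n,n+"0"); print(n,C[0],C[3].round(3).tolist()); print({k:v for k,v in calibration(n).items() if k not in('view','T_tool_cam')})
a=[cv2.imread(f"pics/{n}0.png") for n in("scene","side")]
cv2.imwrite("pics/a.png",np.vstack(a)[:, :]) 
E
```

```text
pics
{'time_s': 0.0, 'q': array([-1.33356340e+00,  3.51236491e-01,  1.65242548e+00,  2.54823664e-07,
        1.13909735e+00, -8.45941849e-02]), 'qd': array([-0.00135063, -0.00016035,  0.0010059 , -0.0006866 , -0.00071892,
        0.00119372]), 'effort': array([ 1.26906751e-03, -4.97325253e+01, -2.85253680e+01,  7.00035179e-02,
        2.56362464e-02, -1.06514535e-04]), 'tcp_pos': array([ 0.17396209, -0.5216275 ,  0.40420063]), 'tool_rot': array([-5.81643848e-04,  9.87081166e-01,  1.60219946e-01, -4.43610504e-05]), 'ft_force': array([ 0.08140492, -0.3856855 , -0.34653249]), 'ft_torque': array([ 0.08296225,  0.01116053, -0.03136309]), 'finger_gap': 1.0014274636811142}
scene 513.1397275291018 [[-0.783, 0.414, -0.464, 1.358], [0.622, 0.528, -0.579, 1.022], [0.006, -0.742, -0.67, 1.274], [0.0, 0.0, 0.0, 1.0]]
{'vfov': 42.58743430995141, 'cx': 316.67791139061677, 'cy': 203.28128880562147}
side 404.895787700553 [[0.992, -0.089, 0.094, 0.426], [-0.129, -0.728, 0.673, -0.729], [0.008, -0.679, -0.734, 0.848], [0.0, 0.0, 0.0, 1.0]]
{'vfov': 52.574530726090074, 'cx': 320.6420390661757, 'cy': 200.49629308873168}
wrist 300.6300542104965 [[0.316, -0.92, -0.231, 0.237], [-0.949, -0.307, -0.075, -0.502], [-0.002, 0.243, -0.97, 0.383], [0.0, 0.0, 0.0, 1.0]]
{'vfov': 67.26922113037419, 'cx': 321.02856244409884, 'cy': 207.3656214376858}
```

```bash
python3 -c "
import cv2;a=cv2.imread('pics/a.png');print(a.shape);cv2.imwrite('pics/a2.png',cv2.resize(a,(480,600)))"
```

```text
(800, 640, 3)
```

View pics/scene0.png

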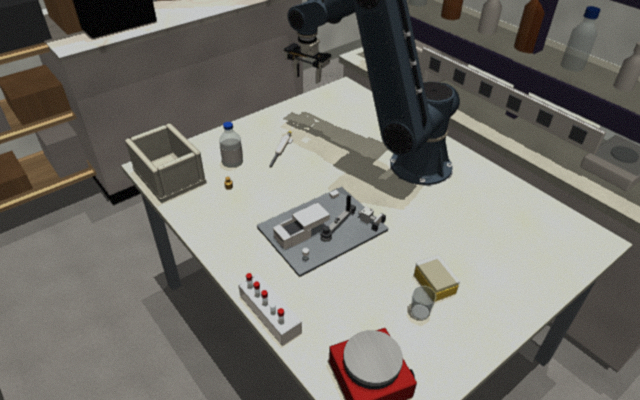

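View pics/side0.png

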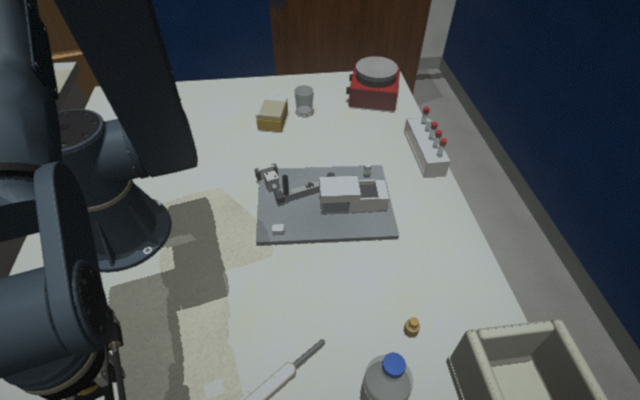

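The two views show the plate. Scene corners are about (341,188), (258,229), (301,270) and (387,228); side corners are about (257,241), (397,236), (385,166) and (258,167). The post is at side (285,185). I'll fit the pose from these.

```bash
cat >> h.py <<'E'
def fit(P,Q): # 2D rigid P(tester)->Q(world)
    P=np.array(P,float);Q=np.array(Q,float);p=P-P.mean(0);q=Q-Q.mean(0)
    a=np.arctan2((p[:,0]*q[:,1]-p[:,1]*q[:,0]).sum(),(p*q).sum())
    M=np.array([[np.cos(a),-np.sin(a)],[np.sin(a),np.cos(a)]]);t=Q.mean(0)-M@P.mean(0)
    return a,t,np.linalg.norm(P@M.T+t-Q,axis=1)
def tw(a,t,p,z):
    M=np.array([[np.cos(a),-np.sin(a)],[np.sin(a),np.cos(a)]]);return np.append(M@np.array(p)+t,z)
E
python3 - <<'E'
from h import *
K=np.array([(-207,-190),(165,-190),(165,85),(-207,85)])/1000
for n,px in(("scene",[(341,188),(258,229),(301,270),(387,228)]),("side",[(257,241),(397,236),(385,166),(258,167)])):
    C=cam(n); Q=[onz(C,u,v,.016)[:2] for u,v in px]; a,t,r=fit(K,Q); print(n,np.degrees(a),t,r)
    for p,z in(((-.1269,-.0462),.085),((.095,-.066),.055)): print(tw(a,t,p,z))
E
```

```text
scene -2.600308565666126 [0.56989959 0.09623887] [0.01050382 0.01539443 0.0250279  0.0077474 ]
[0.44103424 0.05584368 0.085     ]
[0.66180746 0.02599683 0.055     ]
side -5.056711793528531 [0.56872418 0.08640818] [0.00686529 0.00419986 0.0068754  0.00918629]
[0.43824594 0.05157318 0.085     ]
[0.65753708 0.01229159 0.055     ]
```

Call:
apply_moves(commands=[20,33,0,4,41,67,0,8,62,102,0,13,83,137,0,18,104,171,0,23,125,206,0,28,146,240,0,33,166,274,0,38,180,297,0,41,180,297,0,41], grip=0)

```text
time_s: 0.98
tcp_pos: [0.3553, -0.2215, 0.4044]
tool_rot: [-0.001, 0.867, 0.499, 0.0]
ft_force: [0.0, -0.4, -0.0]
finger_gap: 0.331
```

Call:
apply_moves(commands=[20,33,0,4,41,67,0,8,62,102,0,13,83,137,0,18,104,171,0,23,125,206,0,28,146,240,0,33,160,265,0,38,166,275,0,41,166,275,0,41])

```text
time_s: 1.82
tcp_pos: [0.5222, 0.055, 0.4039]
tool_rot: [-0.001, 0.636, 0.772, -0.0]
ft_force: [0.8, 0.4, -0.3]
finger_gap: 0.009
```

```bash
python3 - <<'E'
from h import *
s=sense();print(s["tcp_pos"],s["q"],s["ft_force"],s["time_s"],R.from_quat(np.roll(s["tool_rot"],-1)).as_matrix().round(3).tolist())
C,im=shot("wrist","w1");np.save("C1.npy",np.array([C[0],C[1],C[2],*C[3].ravel()]))
E
```

```text
[0.52220182 0.05502009 0.40387948] [ 1.61537020e-02  3.06759369e-01  1.71626678e+00  9.44902445e-04
  1.12002473e+00 -1.77647036e-01] [ 0.76397709  0.4394219  -0.30109111] 1.8167 [[-0.192, 0.981, -0.001], [0.981, 0.192, 0.001], [0.001, -0.001, -1.0]]
```

View pics/w1.png

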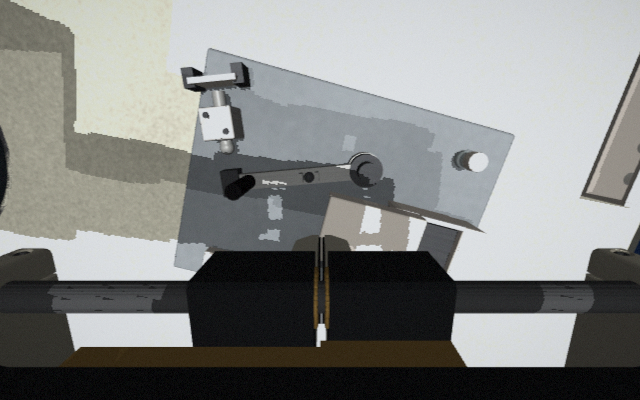

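The wrist view shows plate corners at (209,48) and (513,135) and a left edge through (175,267). The pivot disc is near (365,169), the post top near (240,185), and the vial near (478,161).

```bash
python3 - <<'E'
from h import *
C=cam("wrist")
c1=onz(C,209,48,.016)[:2];c2=onz(C,513,135,.016)[:2];l=onz(C,176,262,.016)[:2]
print(c1,c2,np.linalg.norm(c2-c1), "yaw",np.degrees(np.arctan2(*(c2-c1)[::-1])), "left edge yaw",np.degrees(np.arctan2(*(c1-l)[::-1]))-90)
a,t,r=fit([(-.207,.085),(.165,.085)],[c1,c2]);print(a,t,r)
post=tw(a,t,(-.1269,-.0462),.105)
for p in [(-.1269,-.0462,.105),(-.1269,-.0462,.06),(0,0,.045),(0,0,.06),(.11,.045,.058),(.07,-.03,.085),(-.035,-.03,.085)]: print(p,np.round(proj(C,tw(a,t,p[:2],p[2]))))
E
```

```text
[0.36872265 0.18422931] [0.73208878 0.1581513 ] 0.3643007137515836 yaw -4.1049575834897185 left edge yaw -3.7253878544769066
-0.07164502548660562 [0.56526722 0.0849051 ] [0.00384964 0.00384964]
(-0.1269, -0.0462, 0.105) [231. 193.]
(-0.1269, -0.0462, 0.06) [243. 185.]
(0, 0, 0.045) [365. 172.]
(0, 0, 0.06) [367. 174.]
(0.11, 0.045, 0.058) [478. 160.]
(0.07, -0.03, 0.085) [427. 223.]
(-0.035, -0.03, 0.085) [329. 197.]
```

```bash
cat >> h.py <<'E'
A,T0=-0.0716,np.array([.5653,.0849])
def fing(th,gap=0,z=.258,r=.135):
    ph=np.radians(-160)+th; u=np.array([np.cos(ph),np.sin(ph)]);k=np.array([-u[1],u[0]])
    p=tw(A,T0,u*r-k*(.0155+gap),z); return p,np.degrees(ph+A)+270
def delta(ths,**k):
    s=sense(); m=R.from_quat(np.roll(s["tool_rot"],-1)).as_matrix(); y=np.degrees(np.arctan2(m[1,0],m[0,0]))
    for th in ths:
        p,yy=fing(th,**k); d=(p-s["tcp_pos"])*1000; w=(yy-y+180)%360-180
        print(round(th,3),", ".join(f"{x:.1f}" for x in(*d,w)))
E
python3 - <<'E'
from h import *
delta([0],gap=.015);delta([0],gap=.015,z=.32)
p,_=fing(0,gap=.015)
E
```

```text
0 -94.5, 23.4, -145.9, 5.0
0 -94.5, 23.4, -83.9, 5.0
```

Call:
apply_moves(commands=[-25,6,-10,2,-50,12,-20,4,-75,18,-40,5,-90,23,-60,5,-95,23,-75,5,-95,23,-84,5,-95,23,-84,5,-95,23,-84,5,-95,23,-84,5,-95,23,-84,5])

```text
time_s: 2.7
tcp_pos: [0.4272, 0.0765, 0.3206]
tool_rot: [-0.0, 0.603, 0.798, -0.0]
ft_force: [-0.2, -0.5, 0.4]
finger_gap: 0.005
```

```bash
python3 - <<'E'
from h import *
C,im=shot("wrist","w2");s=sense();print(s["tcp_pos"],s["ft_force"])
for p in [(-.1269,-.0462,.105),(-.1269,-.0462,.06)]: print(np.round(proj(C,tw(A,T0,p[:2],p[2]))))
E
```

```text
[0.42701848 0.07662401 0.32049009] [-0.67980837 -0.55756106  0.38303636]
[322. 272.]
[322. 248.]
```

View pics/w2.png

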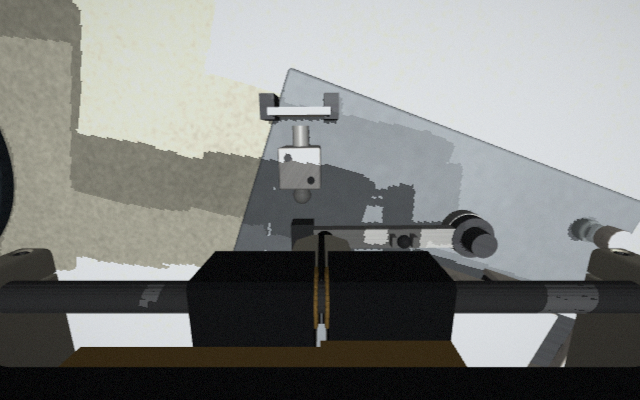

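```bash
python3 - <<'E'
from h import *
C,im=shot("side","s1"); S,im2=shot("scene","c1")
for n,K in(("side",C),("scene",S)):
    for p in [(-.1269,-.0462,.105),(-.1269,-.0462,.06)]: print(n,np.round(proj(K,tw(A,T0,p[:2],p[2]))))
    s=sense(); print(np.round(proj(K,s["tcp_pos"]-np.array([0,0,.186]))),np.round(proj(K,s["tcp_pos"]-np.array([0,0,.248]))))
a=cv2.resize(im[110:240,210:370,::-1],None,fx=4.5,fy=4.5,interpolation=2)[:,:400]
a=cv2.resize(im[130:230,230:330,::-1],(400,400),interpolation=2)
b=cv2.resize(im2[150:250,310:410,::-1],(400,400),interpolation=2)
cv2.imwrite("pics/s1c.png",np.hstack([a,b]))
E
```

```text
side [284. 177.]
side [285. 189.]
[279. 162.] [281. 179.]
scene [349. 195.]
scene [348. 205.]
[356. 192.] [355. 206.]
```

View pics/s1c.png

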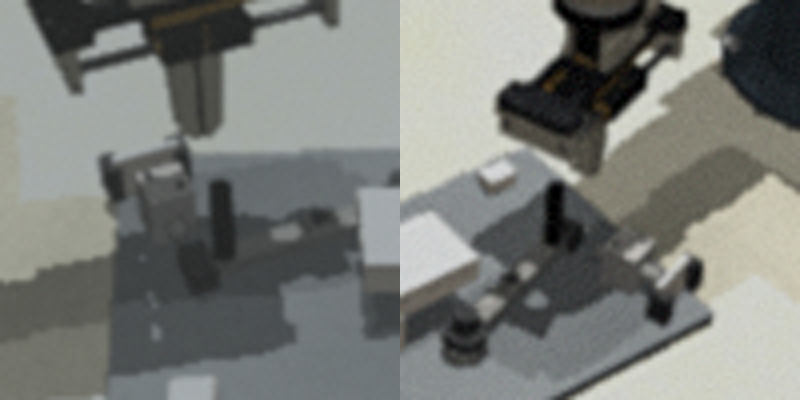

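The post top is at side (285,176) and scene (349,196), matching the predicted pixels to 1 px. Next I descend behind it.

Call:
apply_moves(commands=[0,0,-8,0,0,0,-16,0,0,0,-24,0,0,0,-32,0,0,0,-40,0,0,0,-48,0,0,0,-54,0,0,0,-60,0,0,0,-62,0,0,0,-62,0])

```text
time_s: 3.68
tcp_pos: [0.4268, 0.0767, 0.2578]
tool_rot: [-0.001, 0.603, 0.798, -0.0]
ft_force: [-0.6, -0.4, -0.6]
finger_gap: 0.001
```

```bash
python3 - <<'E'
from h import *
print(sense()["ft_force"]);delta([0,.1,.2,.3,.4,.5,.6,.7,.8,.9,.98])
E
```

```text
[-0.64268941 -0.41053616 -0.55523984]
0 4.5, -13.9, 0.2, 0.1
0.1 7.3, -27.2, 0.2, 5.8
0.2 11.5, -40.1, 0.2, 11.5
0.3 17.0, -52.5, 0.2, 17.3
0.4 23.6, -64.4, 0.2, 23.0
0.5 31.5, -75.5, 0.2, 28.7
0.6 40.3, -85.7, 0.2, 34.4
0.7 50.2, -95.1, 0.2, 40.2
0.8 61.0, -103.4, 0.2, 45.9
0.9 72.5, -110.6, 0.2, 51.6
0.98 82.2, -115.5, 0.2, 56.2
```

Call:
apply_moves(commands=[3,-10,0,0,5,-14,0,0,5,-18,0,2,6,-23,0,4,8,-29,0,7,10,-36,0,10,13,-43,0,13,16,-50,0,16,18,-54,0,18,18,-54,0,18])

```text
time_s: 4.52
tcp_pos: [0.4452, 0.0218, 0.2581]
tool_rot: [-0.001, 0.471, 0.882, -0.0]
ft_force: [-0.3, 3.2, 1.9]
finger_gap: 0.005
```

```bash
cat >> h.py <<'E'
def load():
    s=sense(); p=s["tcp_pos"]; M=np.array([[np.cos(A),-np.sin(A)],[np.sin(A),np.cos(A)]]); q=M.T@(p[:2]-T0)
    r=np.linalg.norm(q); th=np.arctan2(q[1],q[0])+np.radians(160)+np.arcsin(.0155/r); ph=th-np.radians(160)+A
    th=(th+np.pi)%(2*np.pi)-np.pi
    k=np.array([-np.sin(ph),np.cos(ph)]); u=np.array([np.cos(ph),np.sin(ph)]); f=s["ft_force"]
    print("t %.2f th %.3f r %.4f Ftan %.2f Frad %.2f Fz %.2f"%(s["time_s"],th,r,-f[:2]@k,f[:2]@u,f[2]))
E
python3 - <<'E'
from h import *
load();delta(np.arange(.32,1.03,.05))
E
```

```text
t 4.52 th 0.321 r 0.1357 Ftan 2.79 Frad -1.55 Fz 1.92
0.32 -0.2, -0.0, -0.1, 0.4
0.37 3.1, -6.0, -0.1, 3.2
0.42 6.7, -11.7, -0.1, 6.1
0.47 10.6, -17.3, -0.1, 9.0
0.52 14.7, -22.7, -0.1, 11.8
0.57 19.1, -27.8, -0.1, 14.7
0.62 23.8, -32.8, -0.1, 17.6
0.67 28.7, -37.5, -0.1, 20.4
0.72 33.9, -41.9, -0.1, 23.3
0.77 39.2, -46.1, -0.1, 26.2
0.82 44.8, -50.0, -0.1, 29.0
0.87 50.5, -53.6, -0.1, 31.9
0.92 56.5, -56.9, -0.1, 34.8
0.97 62.5, -60.0, -0.1, 37.6
1.02 68.8, -62.7, -0.1, 40.5
```

Call:
apply_moves(commands=[3,-6,0,3,6.7,-11.7,0,6,10.6,-17.3,0,9,14.7,-22.7,0,12,19.1,-27.8,0,14.7,23.8,-32.8,0,17.6,28.7,-37.5,0,20.4,33.9,-41.9,0,23.3,39.2,-46.1,0,26.2,44.8,-50,0,29])

```text
time_s: 5.35
tcp_pos: [0.4897, -0.0281, 0.2581]
tool_rot: [-0.001, 0.234, 0.972, -0.0]
ft_force: [-3.7, 6.0, 2.8]
finger_gap: 0.004
```

```bash
python3 - <<'E'
from h import *
load();delta(np.arange(.84,1.06,.02))
E
```

```text
t 5.35 th 0.818 r 0.1360 Ftan 6.07 Frad -3.61 Fz 2.78
0.84 2.6, -1.6, -0.1, 1.1
0.86 4.9, -3.0, -0.1, 2.3
0.88 7.2, -4.4, -0.1, 3.4
0.9 9.6, -5.7, -0.1, 4.6
0.92 11.9, -7.0, -0.1, 5.7
0.94 14.4, -8.3, -0.1, 6.9
0.96 16.8, -9.5, -0.1, 8.0
0.98 19.3, -10.6, -0.1, 9.1
1.0 21.7, -11.7, -0.1, 10.3
1.02 24.2, -12.8, -0.1, 11.4
1.04 26.8, -13.8, -0.1, 12.6
1.06 29.3, -14.7, -0.1, 13.7
```

Call:
apply_moves(commands=[2.6,-1.6,0,1,5,-3,0,2.3,7.2,-4.4,0,3.4,9.6,-5.7,0,4.6,12,-7,0,5.7,14.4,-8.3,0,7,16.8,-9.5,0,8,19.3,-10.6,0,9,21.7,-11.7,0,10.3,22,-12,0,10.5])

```text
time_s: 6.18
tcp_pos: [0.5111, -0.04, 0.2581]
tool_rot: [-0.003, 0.145, 0.989, -0.0]
ft_force: [-7.1, 6.4, 3.9]
finger_gap: 0.006
```

```bash
python3 - <<'E'
from h import *
load();delta(np.arange(1.0,1.4,.025))
E
```

```text
t 6.18 th 0.998 r 0.1361 Ftan 8.63 Frad -4.03 Fz 3.93
1.0 0.4, 0.1, -0.1, -0.2
1.025 3.5, -1.2, -0.1, 1.2
1.05 6.7, -2.4, -0.1, 2.7
1.075 9.9, -3.6, -0.1, 4.1
1.1 13.1, -4.7, -0.1, 5.5
1.125 16.3, -5.6, -0.1, 7.0
1.15 19.6, -6.5, -0.1, 8.4
1.175 22.9, -7.4, -0.1, 9.8
1.2 26.2, -8.1, -0.1, 11.3
1.225 29.5, -8.8, -0.1, 12.7
1.25 32.9, -9.3, -0.1, 14.1
1.275 36.3, -9.8, -0.1, 15.6
1.3 39.6, -10.2, -0.1, 17.0
1.325 43.0, -10.6, -0.1, 18.4
1.35 46.4, -10.8, -0.1, 19.9
1.375 49.8, -11.0, -0.1, 21.3
```

Call:
apply_moves(commands=[0.4,-0.2,0,0.2,0.8,-0.3,0,0.4,1.2,-0.5,0,0.6,1.6,-0.6,0,0.8,2,-0.8,0,1,2.4,-0.9,0,1.1,2.8,-1.1,0,1.3,3.2,-1.2,0,1.4,3.2,-1.2,0,1.4,3.2,-1.2,0,1.4])

```text
time_s: 7.02
tcp_pos: [0.5133, -0.041, 0.258]
tool_rot: [-0.005, 0.133, 0.991, 0.0]
ft_force: [-7.9, 4.1, 5.3]
finger_gap: 0.004
```

Call:
apply_moves(commands=[0.4,-0.2,0,0.2,0.8,-0.3,0,0.4,1.2,-0.5,0,0.6,1.6,-0.6,0,0.8,2,-0.8,0,1,2.4,-0.9,0,1.1,2.8,-1.1,0,1.3,3.2,-1.2,0,1.4,3.2,-1.2,0,1.4,3.2,-1.2,0,1.4])

```text
time_s: 7.85
tcp_pos: [0.5156, -0.0419, 0.258]
tool_rot: [-0.007, 0.122, 0.993, 0.0]
ft_force: [-7.6, 4.2, 6.0]
finger_gap: 0.008
```

```bash
python3 - <<'E'
from h import *
load();delta([1.05,1.075,1.1])
E
```

```text
t 7.85 th 1.034 r 0.1362 Ftan 8.39 Frad -2.12 Fz 5.99
1.05 2.1, -0.4, 0.0, 0.1
1.075 5.3, -1.6, 0.0, 1.5
1.1 8.6, -2.7, 0.0, 2.9
```

Call:
apply_moves(commands=[0.9,-0.3,0,0.2,1.5,-0.5,0,0.4,2,-0.6,0,0.6,2.5,-0.8,0,0.8,3,-0.9,0,1,3.5,-1.1,0,1.2,4,-1.2,0,1.4,4.2,-1.3,0,1.4,4.2,-1.3,0,1.4,4.2,-1.3,0,1.4])

```text
time_s: 8.68
tcp_pos: [0.5188, -0.0431, 0.2579]
tool_rot: [-0.009, 0.11, 0.994, 0.0]
ft_force: [-9.8, 3.5, 6.8]
finger_gap: 0.004
```

```bash
python3 - <<'E'
from h import *
load();delta([1.075,1.1,1.125])
E
```

```text
t 8.68 th 1.059 r 0.1362 Ftan 10.32 Frad -1.16 Fz 6.79
1.075 2.1, -0.4, 0.1, 0.2
1.1 5.4, -1.5, 0.1, 1.6
1.125 8.6, -2.5, 0.1, 3.0
```

Call:
apply_moves(commands=[0.9,-0.3,0,0.2,1.5,-0.5,0,0.4,2,-0.6,0,0.6,2.5,-0.8,0,0.8,3,-0.9,0,1,3.5,-1.1,0,1.2,4,-1.2,0,1.4,4.2,-1.3,0,1.4,4.2,-1.3,0,1.4,4.2,-1.3,0,1.4])

```text
time_s: 9.52
tcp_pos: [0.522, -0.0442, 0.2579]
tool_rot: [-0.011, 0.099, 0.995, 0.001]
ft_force: [-8.4, 3.6, 6.2]
finger_gap: 0.004
```

```bash
python3 - <<'E'
from h import *
load();delta([1.1,1.125,1.15])
E
```

```text
t 9.52 th 1.084 r 0.1362 Ftan 8.93 Frad -1.73 Fz 6.22
1.1 2.2, -0.4, 0.1, 0.3
1.125 5.4, -1.4, 0.1, 1.7
1.15 8.7, -2.3, 0.1, 3.2
```

Load has dipped from 10.3 to 8.9 N, so I'll go on in smaller increments.

Call:
apply_moves(commands=[0.9,-0.3,0,0.2,1.4,-0.4,0,0.4,1.8,-0.5,0,0.6,2.2,-0.6,0,0.8,2.6,-0.7,0,1,3,-0.8,0,1.1,3.2,-0.9,0,1.2,3.2,-0.9,0,1.2,3.2,-0.9,0,1.2,3.2,-0.9,0,1.2])

```text
time_s: 10.35
tcp_pos: [0.5241, -0.045, 0.2578]
tool_rot: [-0.013, 0.089, 0.996, 0.001]
ft_force: [-9.1, 2.8, 6.7]
finger_gap: 0.002
```

```bash
python3 - <<'E'
from h import *
load()
E
```

```text
t 10.35 th 1.100 r 0.1362 Ftan 9.44 Frad -0.98 Fz 6.75
```

Call:
apply_moves(commands=[0.9,-0.3,0,0.2,1.4,-0.4,0,0.4,1.8,-0.5,0,0.6,2.2,-0.6,0,0.8,2.6,-0.7,0,1,3,-0.8,0,1.1,3.2,-0.9,0,1.2,3.2,-0.9,0,1.2,3.2,-0.9,0,1.2,3.2,-0.9,0,1.2])

```text
time_s: 11.18
tcp_pos: [0.5263, -0.0457, 0.2578]
tool_rot: [-0.015, 0.08, 0.997, 0.001]
ft_force: [-9.5, 2.9, 7.4]
finger_gap: 0.007
```

```bash
python3 - <<'E'
from h import *
load();delta([1.125,1.15])
E
```

```text
t 11.18 th 1.117 r 0.1363 Ftan 9.87 Frad -1.18 Fz 7.40
1.125 1.1, 0.1, 0.2, -0.5
1.15 4.4, -0.8, 0.2, 0.9
```

```bash
sed -i 's|s=sense(); p=s\["tcp_pos"\]; M=|s=sense(); p=s["tcp_pos"]+R.from_quat(np.roll(s["tool_rot"],-1)).as_matrix()[:,2]*.172; M=|' h.py; python3 - <<'E'
from h import *
load();print((R.from_quat(np.roll(sense()["tool_rot"],-1)).as_matrix()[:,2]*172).round(1))
E
```

```text
t 11.18 th 1.080 r 0.1372 Ftan 9.91 Frad -0.81 Fz 7.40
[  -5.     0.7 -171.9]
```

Call:
apply_moves(commands=[0.9,-0.3,0,0.2,1.4,-0.4,0,0.4,2,-0.5,0,0.5,2.5,-0.6,0,0.7,3,-0.6,0,0.9,3.5,-0.7,0,1,4,-0.8,0,1.1,4.2,-0.8,0,1.1,4.2,-0.8,0,1.1,4.2,-0.8,0,1.1])

```text
time_s: 12.02
tcp_pos: [0.5294, -0.0465, 0.2578]
tool_rot: [-0.017, 0.071, 0.997, 0.001]
ft_force: [-10.6, 1.5, 7.1]
finger_gap: 0.006
```

```bash
python3 - <<'E'
from h import *
load()
E
```

```text
t 12.02 th 1.098 r 0.1372 Ftan 10.70 Frad 0.59 Fz 7.12
```

Call:
apply_moves(commands=[0.9,-0.2,0,0.2,1.4,-0.3,0,0.4,2,-0.4,0,0.6,2.5,-0.5,0,0.8,3,-0.6,0,1,3.5,-0.7,0,1.2,4,-0.8,0,1.3,4.2,-0.8,0,1.3,4.2,-0.8,0,1.3,4.2,-0.8,0,1.3])

```text
time_s: 12.85
tcp_pos: [0.5324, -0.0473, 0.2577]
tool_rot: [-0.019, 0.06, 0.998, 0.001]
ft_force: [-10.7, 2.2, 7.1]
finger_gap: 0.011
```

```bash
python3 - <<'E'
from h import *
load()
E
```

```text
t 12.85 th 1.115 r 0.1373 Ftan 10.95 Frad -0.22 Fz 7.10
```

Call:
apply_moves(commands=[0.9,-0.2,0,0.2,1.4,-0.3,0,0.4,2,-0.4,0,0.6,2.5,-0.5,0,0.8,3,-0.6,0,1,3.5,-0.7,0,1.2,4,-0.8,0,1.3,4.2,-0.8,0,1.3,4.2,-0.8,0,1.3,4.2,-0.8,0,1.3])

```text
time_s: 13.68
tcp_pos: [0.5355, -0.0481, 0.2577]
tool_rot: [-0.021, 0.05, 0.999, 0.001]
ft_force: [-10.3, 1.6, 6.6]
finger_gap: 0.005
```

```bash
python3 - <<'E'
from h import *
load()
E
```

```text
t 13.68 th 1.133 r 0.1374 Ftan 10.43 Frad 0.05 Fz 6.61
```

Call:
apply_moves(commands=[0.9,-0.2,0,0.2,1.4,-0.3,0,0.4,2,-0.4,0,0.6,2.5,-0.5,0,0.8,3,-0.6,0,1,3.5,-0.7,0,1.2,4,-0.7,0,1.3,4.2,-0.7,0,1.3,4.2,-0.7,0,1.3,4.2,-0.7,0,1.3])

```text
time_s: 14.52
tcp_pos: [0.5386, -0.0487, 0.2576]
tool_rot: [-0.024, 0.039, 0.999, 0.001]
ft_force: [-10.7, 1.7, 6.5]
finger_gap: 0.006
```

```bash
python3 - <<'E'
from h import *
load()
E
```

```text
t 14.52 th 1.151 r 0.1376 Ftan 10.85 Frad -0.20 Fz 6.50
```

Call:
apply_moves(commands=[0.9,-0.2,0,0.2,1.4,-0.3,0,0.4,2,-0.4,0,0.6,2.5,-0.4,0,0.8,3,-0.5,0,1,3.5,-0.6,0,1.2,4,-0.6,0,1.3,4.2,-0.6,0,1.3,4.2,-0.6,0,1.3,4.2,-0.6,0,1.3])

```text
time_s: 15.35
tcp_pos: [0.5417, -0.0493, 0.2576]
tool_rot: [-0.026, 0.028, 0.999, 0.001]
ft_force: [-10.3, 1.4, 6.7]
finger_gap: 0.006
```

```bash
python3 - <<'E'
from h import *
load()
E
```

```text
t 15.35 th 1.169 r 0.1376 Ftan 10.37 Frad -0.13 Fz 6.73
```

Call:
apply_moves(commands=[0.9,-0.2,0,0.2,1.4,-0.3,0,0.4,2,-0.4,0,0.6,2.5,-0.4,0,0.8,3,-0.5,0,1,3.5,-0.6,0,1.2,4,-0.6,0,1.3,4.2,-0.6,0,1.3,4.2,-0.6,0,1.3,4.2,-0.6,0,1.3])

```text
time_s: 16.18
tcp_pos: [0.5449, -0.0499, 0.2576]
tool_rot: [-0.028, 0.018, 0.999, 0.001]
ft_force: [-9.1, 2.5, 7.4]
finger_gap: 0.004
```

```bash
python3 - <<'E'
from h import *
load()
E
```

```text
t 16.18 th 1.187 r 0.1377 Ftan 9.30 Frad -1.50 Fz 7.39
```

Dipping: 10.85, 10.37, 9.30 N. I'll continue in small steps.

Call:
apply_moves(commands=[0.9,-0.2,0,0.2,1.4,-0.2,0,0.4,1.8,-0.3,0,0.6,2.2,-0.3,0,0.8,2.6,-0.4,0,1,3,-0.4,0,1.1,3.2,-0.4,0,1.1,3.2,-0.4,0,1.1,3.2,-0.4,0,1.1,3.2,-0.4,0,1.1])

```text
time_s: 17.02
tcp_pos: [0.547, -0.0502, 0.2576]
tool_rot: [-0.03, 0.009, 1.0, 0.001]
ft_force: [-9.4, 2.6, 6.8]
finger_gap: 0.007
```

```bash
python3 - <<'E'
from h import *
load()
E
```

```text
t 17.02 th 1.197 r 0.1378 Ftan 9.61 Frad -1.70 Fz 6.84
```

Call:
apply_moves(commands=[0.9,-0.2,0,0.2,1.4,-0.2,0,0.4,1.8,-0.3,0,0.6,2.2,-0.3,0,0.8,2.6,-0.4,0,1,3,-0.4,0,1.1,3.4,-0.4,0,1.1,3.7,-0.4,0,1.1,3.7,-0.4,0,1.1,3.7,-0.4,0,1.1])

```text
time_s: 17.85
tcp_pos: [0.5496, -0.0506, 0.2576]
tool_rot: [-0.032, -0.0, 0.999, 0.001]
ft_force: [-9.1, 2.4, 7.0]
finger_gap: 0.004
```

```bash
python3 - <<'E'
from h import *
load()
E
```

```text
t 17.85 th 1.211 r 0.1378 Ftan 9.24 Frad -1.62 Fz 6.96
```

Call:
apply_moves(commands=[0.9,-0.1,0,0.2,1.4,-0.2,0,0.4,1.8,-0.2,0,0.6,2.2,-0.3,0,0.8,2.6,-0.3,0,1,3,-0.3,0,1.1,3.4,-0.3,0,1.1,3.7,-0.3,0,1.1,3.7,-0.3,0,1.1,3.7,-0.3,0,1.1])

```text
time_s: 18.68
tcp_pos: [0.5523, -0.0509, 0.2576]
tool_rot: [-0.034, -0.009, 0.999, 0.001]
ft_force: [-9.8, 1.1, 7.6]
finger_gap: 0.006
```

```bash
python3 - <<'E'
from h import *
load()
E
```

```text
t 18.68 th 1.225 r 0.1379 Ftan 9.81 Frad -0.44 Fz 7.59
```

Call:
apply_moves(commands=[0.9,-0.1,0,0.2,1.4,-0.2,0,0.4,1.8,-0.2,0,0.6,2.2,-0.2,0,0.8,2.6,-0.2,0,1,3,-0.2,0,1.1,3.4,-0.2,0,1.1,3.7,-0.2,0,1.1,3.7,-0.2,0,1.1,3.7,-0.2,0,1.1])

```text
time_s: 19.52
tcp_pos: [0.5549, -0.0511, 0.2576]
tool_rot: [-0.036, -0.018, 0.999, 0.001]
ft_force: [-9.7, 1.7, 7.4]
finger_gap: 0.008
```

```bash
python3 - <<'E'
from h import *
load()
E
```

```text
t 19.52 th 1.239 r 0.1379 Ftan 9.80 Frad -1.20 Fz 7.38
```

Call:
apply_moves(commands=[-0.5,0,0,-0.2,-1,0,0,-0.4,-1.5,0,0,-0.6,-2,0.1,0,-0.8,-2.5,0.1,0,-1,-3,0.2,0,-1.2,-3.5,0.2,0,-1.4,-4,0.2,0,-1.6,-4,0.2,0,-1.6,-4,0.2,0,-1.6])

```text
time_s: 20.35
tcp_pos: [0.5498, -0.0507, 0.2576]
tool_rot: [-0.038, -0.003, 0.999, 0.002]
ft_force: [-9.9, 4.6, 7.2]
finger_gap: 0.007
```

```bash
python3 - <<'E'
from h import *
load()
E
```

```text
t 20.35 th 1.196 r 0.1381 Ftan 10.32 Frad -3.65 Fz 7.23
```

Call:
apply_moves(commands=[1.3,0,0,0.4,2.4,-0.1,0,0.8,3.5,-0.2,0,1.2,4.5,-0.2,0,1.6,5.5,-0.3,0,2,6.5,-0.4,0,2.3,7.5,-0.4,0,2.6,8.2,-0.5,0,3,8.2,-0.5,0,3,8.2,-0.5,0,3])

```text
time_s: 21.18
tcp_pos: [0.5569, -0.0512, 0.2575]
tool_rot: [-0.041, -0.029, 0.999, 0.001]
ft_force: [-10.1, 1.2, 6.2]
finger_gap: 0.001
```

```bash
python3 - <<'E'
from h import *
load()
E
```

```text
t 21.18 th 1.243 r 0.1381 Ftan 10.12 Frad -0.66 Fz 6.15
```

Call:
apply_moves(commands=[1,0,0,0.2,1.6,0,0,0.4,2.2,-0.1,0,0.6,2.8,-0.1,0,0.8,3.4,-0.1,0,1,4,-0.1,0,1.2,4.5,-0.1,0,1.4,4.8,-0.1,0,1.4,4.8,-0.1,0,1.4,4.8,-0.1,0,1.4])

```text
time_s: 22.02
tcp_pos: [0.5606, -0.0515, 0.2575]
tool_rot: [-0.043, -0.04, 0.998, 0.001]
ft_force: [-10.6, 0.7, 7.1]
finger_gap: 0.004
```

```bash
python3 - <<'E'
from h import *
load()
E
```

```text
t 22.02 th 1.265 r 0.1381 Ftan 10.62 Frad -0.43 Fz 7.07
```

Call:
apply_moves(commands=[1,0,0,0.2,1.6,0,0,0.4,2.2,0,0,0.6,2.8,0,0,0.8,3.4,0,0,1,3.8,0,0,1.2,3.8,0,0,1.2,3.8,0,0,1.2,3.8,0,0,1.2,3.8,0,0,1.2])

```text
time_s: 22.85
tcp_pos: [0.5634, -0.0515, 0.2575]
tool_rot: [-0.045, -0.05, 0.998, 0.0]
ft_force: [-10.0, 1.4, 6.7]
finger_gap: 0.007
```

```bash
python3 - <<'E'
from h import *
load()
E
```

```text
t 22.85 th 1.280 r 0.1382 Ftan 10.03 Frad -1.26 Fz 6.68
```

Call:
apply_moves(commands=[1,0,0,0.2,1.6,0,0,0.4,2.2,0,0,0.6,2.8,0,0,0.8,3.4,0,0,1,3.8,0,0,1.2,3.8,0,0,1.2,3.8,0,0,1.2,3.8,0,0,1.2,3.8,0,0,1.2])

```text
time_s: 23.68
tcp_pos: [0.5661, -0.0516, 0.2574]
tool_rot: [-0.047, -0.059, 0.997, 0.0]
ft_force: [-9.0, 1.0, 7.4]
finger_gap: 0.002
```

```bash
python3 - <<'E'
from h import *
load()
E
```

```text
t 23.68 th 1.294 r 0.1383 Ftan 8.98 Frad -1.04 Fz 7.42
```

Call:
apply_moves(commands=[1,0,0,0.2,1.6,0,0,0.4,2.2,0,0,0.6,2.8,0,0,0.8,3.4,0,0,1,3.8,0,0,1.2,3.8,0,0,1.2,3.8,0,0,1.2,3.8,0,0,1.2,3.8,0,0,1.2])

```text
time_s: 24.52
tcp_pos: [0.5689, -0.0517, 0.2574]
tool_rot: [-0.049, -0.069, 0.996, 0.0]
ft_force: [-8.9, 1.2, 6.3]
finger_gap: 0.003
```

```bash
python3 - <<'E'
from h import *
load()
E
```

```text
t 24.52 th 1.309 r 0.1383 Ftan 8.83 Frad -1.31 Fz 6.30
```

A clear dip now: 10.6, 10.0, 9.0, 8.8 N.

Call:
apply_moves(commands=[1,0,0,0.2,1.6,0,0,0.4,2.2,0,0,0.6,2.6,0,0,0.8,3,0,0,1,3.2,0,0,1,3.2,0,0,1,3.2,0,0,1,3.2,0,0,1,3.2,0,0,1])

```text
time_s: 25.35
tcp_pos: [0.5711, -0.0517, 0.2574]
tool_rot: [-0.051, -0.077, 0.996, 0.0]
ft_force: [-8.7, 1.5, 5.7]
finger_gap: 0.008
```

```bash
python3 - <<'E'
from h import *
load()
E
```

```text
t 25.35 th 1.320 r 0.1384 Ftan 8.67 Frad -1.74 Fz 5.70
```

Call:
apply_moves(commands=[1,0,0,0.2,1.6,0,0,0.4,2.2,0,0,0.6,2.6,0,0,0.8,3,0,0,1,3.2,0,0,1,3.2,0,0,1,3.2,0,0,1,3.2,0,0,1,3.2,0,0,1])

```text
time_s: 26.18
tcp_pos: [0.5733, -0.0517, 0.2574]
tool_rot: [-0.053, -0.085, 0.995, 0.0]
ft_force: [-8.6, 2.0, 5.3]
finger_gap: 0.006
```

```bash
python3 - <<'E'
from h import *
load()
E
```

```text
t 26.18 th 1.332 r 0.1385 Ftan 8.53 Frad -2.37 Fz 5.26
```

Call:
apply_moves(commands=[1,0,0,0.2,1.6,0,0,0.4,2.2,0.1,0,0.6,2.6,0.1,0,0.8,3,0.1,0,1,3.2,0.1,0,1,3.2,0.1,0,1,3.2,0.1,0,1,3.2,0.1,0,1,3.2,0.1,0,1])

```text
time_s: 27.02
tcp_pos: [0.5756, -0.0516, 0.2574]
tool_rot: [-0.055, -0.093, 0.994, -0.0]
ft_force: [-7.9, 1.3, 4.0]
finger_gap: 0.004
```

```bash
python3 - <<'E'
from h import *
load()
E
```

```text
t 27.02 th 1.345 r 0.1385 Ftan 7.87 Frad -1.73 Fz 4.00
```

Call:
apply_moves(commands=[1,0,0,0.2,1.6,0,0,0.4,2.2,0.1,0,0.6,2.6,0.1,0,0.8,3,0.1,0,1,3.2,0.1,0,1,3.2,0.1,0,1,3.2,0.1,0,1,3.2,0.1,0,1,3.2,0.1,0,1])

```text
time_s: 27.85
tcp_pos: [0.5777, -0.0515, 0.2573]
tool_rot: [-0.057, -0.101, 0.993, 0.0]
ft_force: [-10.7, 2.3, 7.5]
finger_gap: 0.006
```

```bash
python3 - <<'E'
from h import *
load()
E
```

```text
t 27.85 th 1.353 r 0.1386 Ftan 10.49 Frad -2.98 Fz 7.49
```

Load jumped from 7.9 to 10.5 N, past the dip's end. I'll ease back to test for a hold.

Call:
apply_moves(commands=[-0.3,0,0,-0.1,-0.6,0,0,-0.2,-1,0,0,-0.3,-1.4,0,0,-0.5,-1.8,0,0,-0.6,-2.2,0,0,-0.8,-2.6,0,0,-0.9,-3,0,0,-1.1,-3,0,0,-1.1,-3,0,0,-1.1])

```text
time_s: 28.68
tcp_pos: [0.5748, -0.0516, 0.2574]
tool_rot: [-0.057, -0.091, 0.994, 0.0]
ft_force: [-0.7, -2.2, 1.5]
finger_gap: 0.007
```

```bash
python3 - <<'E'
from h import *
load()
E
```

```text
t 28.68 th 1.333 r 0.1385 Ftan 0.74 Frad 2.21 Fz 1.45
```

The load fell to about 0.7 N, so the catch holds. I retreat and rise, then check.

Call:
apply_moves(commands=[-2,0,0,0,-4,0,0,0,-7,0,0,0,-10,0,0,0,-15,0,0,0,-20,0,0,0,-25,0,0,0,-25,-2,12,0,-25,-2,25,0,-25,-2,40,0])

```text
time_s: 29.52
tcp_pos: [0.5497, -0.0538, 0.2984]
tool_rot: [-0.057, -0.091, 0.994, 0.0]
ft_force: [-0.0, -0.1, -0.7]
finger_gap: 0.005
```

```bash
python3 - <<'E'
from h import *
load();s=sense();print(s["q"],s["tcp_pos"])
C,im=shot("side","s2"); S,im2=shot("scene","c2")
for n,K in(("side",C),("scene",S)):
    for p in [(.095,-.066,.055),(.134,-.066,.066),(.07,-.03,.085),(.07,-.102,.085)]: print(n,p,np.round(proj(K,tw(A,T0,p[:2],p[2]))))
a=cv2.resize(im[130:250,240:400,::-1],(533,400),interpolation=2)[:,:]
b=cv2.resize(im2[160:280,250:330+0,::-1],(267,400),interpolation=2)
cv2.imwrite("pics/s2c.png",np.hstack([a,b]))
E
```

```text
t 29.52 th 1.155 r 0.1447 Ftan 0.03 Frad 0.10 Fz -0.68
[-0.176957    0.5044796   1.71214533 -0.03411904  1.03585145 -1.9117602 ] [ 0.54969189 -0.05378891  0.29843885]
side (0.095, -0.066, 0.055) [367. 192.]
side (0.134, -0.066, 0.066) [381. 189.]
side (0.07, -0.03, 0.085) [357. 176.]
side (0.07, -0.102, 0.085) [360. 195.]
scene (0.095, -0.066, 0.055) [292. 227.]
scene (0.134, -0.066, 0.066) [282. 230.]
scene (0.07, -0.03, 0.085) [304. 224.]
scene (0.07, -0.102, 0.085) [292. 212.]
```

View pics/s2c.png

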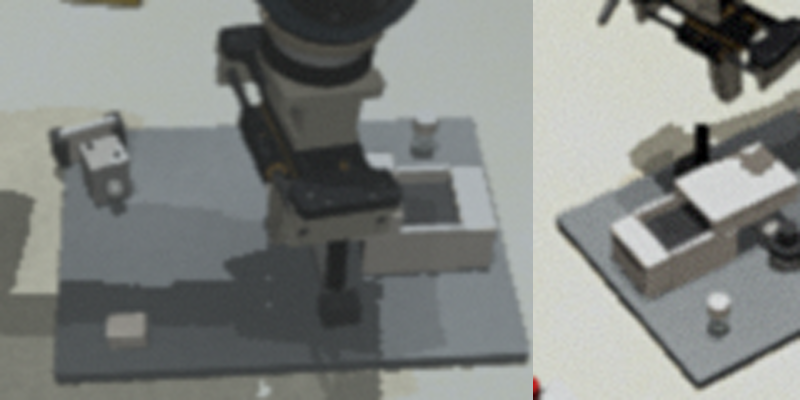

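The post stays cocked in both views, and the key window centre is at scene (294,227), matching the prediction.

```bash
python3 - <<'E'
from h import *
s=sense();m=R.from_quat(np.roll(s["tool_rot"],-1)).as_matrix();print("yaw",np.degrees(np.arctan2(m[1,0],m[0,0])),"axis",m[:,2])
tip=s["tcp_pos"]+m[:,2]*.186;print("tip",tip, "d",((tw(A,T0,(.097,-.066),.055)-tip)*1000).round(1))
# with -10deg turn about z the tip offset rotates
off=R.from_euler('z',-10,degrees=True).apply(m[:,2]*.186);print("turned d",((tw(A,T0,(.097,-.066),.055)-off-s["tcp_pos"])*1000).round(1))
E
```

```text
yaw -169.48400286367058 axis [-0.10923481 -0.01028396 -0.99396277]
tip [ 0.53005428 -0.05573457  0.1152463 ] d [127.3  67.9 -60.2]
turned d [127.3  64.3 -60.2]
```

Call:
apply_moves(commands=[0,5,15,0,0,25,25,-3,10,45,25,-6,35,60,25,-10,65,64,25,-10,95,64,25,-10,120,64,25,-10,127,64,25,-10,127,64,25,-10,127,64,25,-10])

```text
time_s: 30.45
tcp_pos: [0.6767, 0.0101, 0.3243]
tool_rot: [-0.056, -0.004, 0.998, 0.005]
ft_force: [-1.2, 0.2, 0.3]
finger_gap: 0.006
```

```bash
python3 - <<'E'
from h import *
s=sense();m=R.from_quat(np.roll(s["tool_rot"],-1)).as_matrix();tip=s["tcp_pos"]+m[:,2]*.186;print("tip",tip, "d",((tw(A,T0,(.097,-.066),.055)-tip)*1000).round(1),s["ft_force"])
C,im=shot("side","s3"); S,im2=shot("scene","c3")
for n,K in(("side",C),("scene",S)): print(n,np.round(proj(K,tip)))
a=cv2.resize(im[110:230,290:420,::-1],(433,400),interpolation=2)
b=cv2.resize(im2[160:280,240:340,::-1],(333,400),interpolation=2)
cv2.imwrite("pics/s3c.png",np.hstack([a,b]))
E
```

```text
tip [0.65609556 0.01173377 0.13949614] d [  1.2   0.4 -84.5] [-1.1977077   0.1571462   0.29541259]
side [370. 170.]
scene [291. 209.]
```

View pics/s3c.png

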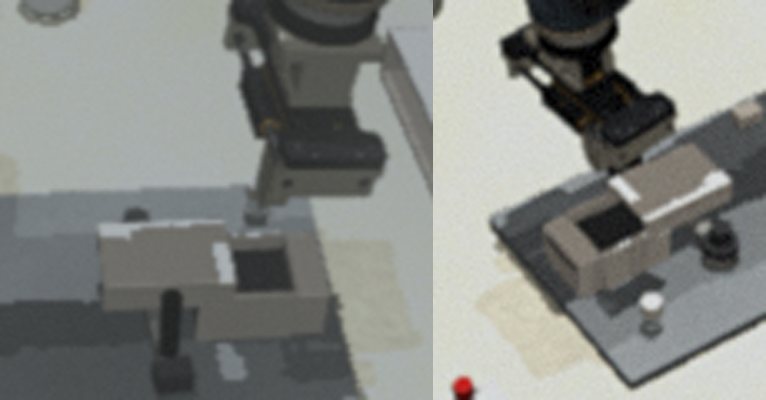

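The finger is above the window, tip at side (370,171) as predicted, and the post is still cocked. Descending.

Call:
apply_moves(commands=[0.5,0,-12,0,1,0.4,-24,0,1,0.4,-36,0,1,0.4,-46,0,1,0.4,-54,0,1,0.4,-62,0,1,0.4,-69,0,1,0.4,-74,0,1,0.4,-77,0,1,0.4,-77,0])

```text
time_s: 31.38
tcp_pos: [0.6773, 0.0105, 0.2474]
tool_rot: [-0.056, -0.004, 0.998, 0.005]
ft_force: [0.4, -0.3, 0.6]
finger_gap: 0.007
```

Call:
apply_moves(commands=[0,0,-0.7,0,0,0,-1.4,0,0,0,-2.1,0,0,0,-2.8,0,0,0,-3.5,0,0,0,-4.2,0,0,0,-5,0,0,0,-6,0,0,0,-7,0,0,0,-7,0])

```text
time_s: 32.22
tcp_pos: [0.6774, 0.0105, 0.2406]
tool_rot: [-0.055, -0.004, 0.998, 0.005]
ft_force: [-1.2, -0.3, 3.6]
finger_gap: 0.005
```

Call:
apply_moves(commands=[0,0,-0.7,0,0,0,-1.2,0,0,0,-1.7,0,0,0,-2.2,0,0,0,-2.6,0,0,0,-3,0,0,0,-3.4,0,0,0,-3.8,0,0,0,-3.8,0,0,0,-3.8,0])

```text
time_s: 33.05
tcp_pos: [0.6776, 0.0105, 0.2369]
tool_rot: [-0.055, -0.004, 0.998, 0.005]
ft_force: [2.0, -0.8, 3.1]
finger_gap: 0.004
```

Call:
apply_moves(commands=[0,0,-0.7,0,0,0,-1.2,0,0,0,-1.7,0,0,0,-2.2,0,0,0,-2.6,0,0,0,-3,0,0,0,-3,0,0,0,-3,0,0,0,-3,0,0,0,-3,0])

```text
time_s: 33.88
tcp_pos: [0.6775, 0.0105, 0.2339]
tool_rot: [-0.055, -0.004, 0.998, 0.005]
ft_force: [-1.8, 0.0, 4.1]
finger_gap: 0.005
```

```bash
python3 - <<'E'
from h import *
C,im=shot("side","s4"); print(sense()["ft_force"])
b0=cv2.imread("pics/s2.png")
# black post pixels near the cocked and rest places
for n,i in(("cocked",cv2.imread("pics/s3.png")),("now",im[:,:,::-1])):
    for p in[(341,205),(285,183)]: print(n,p,i[p[1]-3:p[1]+4,p[0]-1:p[0]+2].mean().round(1))
E
```

```text
[-2.12968574  0.18962582  3.64486996]
cocked (341, 205) 36.8
cocked (285, 183) 110.8
now (341, 205) 69.7
now (285, 183) 38.5
```

The post has left the cocked spot and is back at rest, so the striker has fired. I lift off.

Call:
apply_moves(commands=[0,0,3,0,0,0,7,0,0,0,14,0,0,0,24,0,0,0,36,0,0,0,50,0,0,0,65,0,0,0,80,0,0,0,90,0,0,0,90,0])

```text
time_s: 34.77
tcp_pos: [0.678, 0.0105, 0.3273]
tool_rot: [-0.053, -0.004, 0.999, 0.005]
ft_force: [0.2, 0.1, 0.5]
finger_gap: 0.007
```

```bash
python3 - <<'E'
from h import *
print(sense()["ft_force"],sense()["tcp_pos"])
C,im=shot("side","s5"); S,im2=shot("scene","c5")
o=cv2.imread("pics/side0.png");o2=cv2.imread("pics/scene0.png")
f=lambda i:cv2.resize(i[150:240,240:330],(400,300),interpolation=2)
g=lambda i:cv2.resize(i[180:270,310:400],(400,300),interpolation=2)
cv2.imwrite("pics/s5c.png",np.vstack([np.hstack([f(o),f(im[:,:,::-1])]),np.hstack([g(o2),g(im2[:,:,::-1])])]))
E
```

```text
[0.22223638 0.11895831 0.49757978] [0.67795969 0.01048044 0.32726025]
```

View pics/s5c.png

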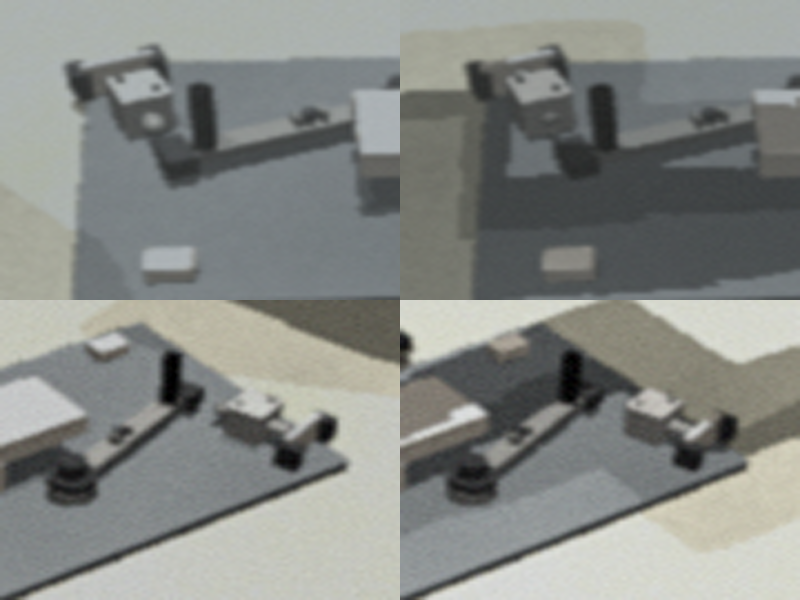

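Call:
apply_moves(commands=[-20,5,20,0,-50,12,35,0,-80,22,40,0,-110,32,40,0,-140,42,40,0,-170,52,40,0,-200,60,40,0,-215,60,40,0,-215,60,40,0,-215,60,40,0])

```text
time_s: 35.7
tcp_pos: [0.4625, 0.0705, 0.3641]
tool_rot: [-0.055, -0.004, 0.998, 0.005]
ft_force: [1.0, -0.4, -0.3]
finger_gap: 0.005
```

```bash
python3 - <<'E'
from h import *
C,im=shot("wrist","w6")
u,v=map(int,proj(C,tw(A,T0,(-.155,-.015),.036)));print(u,v,sense()["tcp_pos"])
x0=max(0,min(540,u-50));y0=max(0,min(320,v-40))
w=cv2.imread("pics/w1.png")[105:185,180:280]
cv2.imwrite("pics/w6c.png",np.hstack([cv2.resize(i,(400,320),interpolation=2) for i in(w,im[y0:y0+80,x0:x0+100,::-1])]))
E
```

```text
329 181 [0.46317883 0.07037437 0.36410588]
```

View pics/w6c.png

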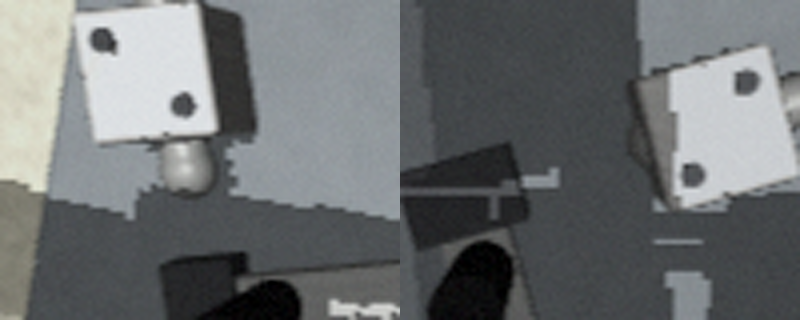

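The plunger front stood well out before (crop about (187,165)). Now only a small stub shows at the block face, about (637,145), so it has been driven in. I'll hand in.

```bash
python3 - <<'E'
from h import *
print(sense()["ft_force"]);print(close_job())
E
```

```text
[ 1.12587782 -0.86016063 -0.46404513]
the job is handed in; nothing more can be done
None
```

I latched the striker, fired one blow with the trigger key, and the plunger went into its guide. The job was handed in at about 36 s with the arm clear of everything.

- **Cocking:** I pushed the post round with the shut fingers. The load rose to about 10.6 N, dipped to 7.9 N, then jumped to 10.5 N at about 1.35 rad by my estimate. The highest load I read at the post was about 11 N, well under the 20 N overload level.
- **Latch check:** An earlier ease-back near 1.24 rad kept its full load, so I carried on. After the jump, easing back dropped the load to about 0.7 N. The post stayed cocked in the pictures once I had withdrawn.
- **Firing:** I pressed the key straight down with at most about 4 N in the end-of-call readings. The side camera then showed the post back at its rest position.
- **Plunger:** In the close-up afterwards, the tip that had stood out from the block was a short stub at its face. That is a judgement by eye; I did not measure the final depth.
- **Bystanders:** The coupons looked undisturbed in the last pictures. I did not check the vial or the things off the plate after firing, but the fingers never went near them.
- **Tool tilt:** The tool leaned by about 6.5 degrees while cocking because the arm gave way under load. I allowed for this when pressing the key.

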